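Clip the amber glass slide onto the light stage and switch its lamp on

ROBOT

A 6-joint arm with a two-finger parallel gripper is mounted at the origin on a cart in front of the work surface, level with it; the furniture and walls round the work are solid. World frame = base frame: x ahead of the robot, y to its left, z up, the work surface at z = 0. Lengths are in m, angles in rad, forces in N, time in s.
With the tool pointing down it reaches from about 0.375 to 0.975 m from the base axis. Payload 3.8 kg.
Tool frame: the origin (TCP) lies midway between the tips of the shut fingers; the grasp point (between the pads) lies 19 mm behind it; x points along the fingers, y is the direction in which the jaws open and shut, and the axes are right-handed (so a half turn about x gives the same grasp; the last joint's range is limited). The gripper opens to 88 mm and grips with 3 to 60 N. Pads are 18 mm wide; open, the fingers measure 123 mm over their backs; the gripper's body (75 mm by 187 mm) begins 45 mm behind the grasp point.
Start: joints at [1.161, 0.264, 1.604, -0, 1.274, -0.037], TCP at [0.246, 0.629, 0.202] pointing down, gripper open.
Joint ranges: [-2.63, 2.63], [-0.94, 2.18], [0.31, 2.57], [-1.31, 4.45], [0, 2.66], [-2.55, 2.55]. Speed limits (rad/s): [2.57, 2.57, 3.14, 3.14, 3.14, 3.14].

INTERFACE

Orientations are given as a rotation vector (axis times angle).
In Python, from cell import manip, inverse_kinematics, cams, order gives the robot as it stands. Calls block until the motion is done:
- manip.move_pose(position, orientation): joint-space move of the TCP to a pose.
- manip.move_linear(position, rate=0.15, rot=None): straight line of the TCP; rot=None keeps the orientation; rate is the mean speed in m/s.
- manip.set_joints(angles): joint-space move.
- manip.set_gripper(opening, force=None): finger opening in m; force is the grip in N (None keeps the last); returns when the fingers have stopped.
- manip.dwell(seconds).
- inverse_kinematics(position, orientation): joint angles nearest the present ones, or None.
- manip.state(): the state.
- cams.capture(name): name is "side" or "top" or "wrist"; returns a dict with "image" (480x640x3 uint8, blue, green, red), "z_map" (480x640 float32, m along the optical axis (not along the pixel's ray), 0 where there is no reading), "intrinsics" (3x3 intrinsics, pixels), "position" and "orientation" of the camera in the world; the wrist camera has in their place "T_tool_cam" (4x4, takes a point from camera to tool coordinates, whose origin is the TCP and whose axes are the tool frame's). Camera axes: x right, y down, z forward; pixel columns grow to the right and rows downward; lengths in m; the calibration is good to about 2 mm. A picture is of the moment at which its call begins: read the wrist's pose just before it.
A pose or a line that the arm cannot do raises manip.IKError and nothing moves.
- order.close_job(): hands the job in, once; it reports no verdict.
The state is a dict: "clock": time; "joint_pos": joint angles; "joint_velocities": joint speeds; "tau": joint torques, N m; "tool_pos": TCP position; "tcp_rot": TCP orientation; "contact_force": force on the tool from outside, world axes, zero at the start; "moment": the same for the moment, N m; "gripper_width": finger opening in m.
Only numpy, scipy, OpenCV 4.12 (cv2) and the standard library are available. Lean on these libraries where they do the work, as an engineer would, in place of code of your own. Each camera call takes 0.05 s, during which the arm holds its last target.

TASK

Load the amber glass slide onto the grey light stage: lay it at the open end of the stage and slide it, ramped nose first, between the guides and under the two sprung clips, which must ride up over its front rim, until it is fully home against the end stop and both clips have snapped down behind the rim onto the glass. Only then swing the red-tipped lamp lever fully over to its other end. Leave the green glass slide where it lies and do not knock over or shove the glassware around.

Things in the scene. Friction and masses are not known exactly. Their poses are not given: they have to be found in the camera images.
- amber_centre (a point): Amber glass slide in a light grey metal frame, loose, about 0.15 kg, lying flat. Frame 120 mm long (its x), 70 mm wide (y), side bars 7 mm high, glass top 4.5 mm above the underside. +x points to the nose, z up. This point: middle of the frame in length and width, 5 mm above its underside.
- amber_nose (a point): Front end of the amber slide, at its underside, 60 mm ahead of its middle. The raised front rim reaches from 44 to 60 mm ahead of the middle and is 9.5 mm high; its front slopes down as a 30 degree lead-in ramp to 2.5 mm, with a square bumper in the middle. Behind it the glass is lower.
- amber_tab (a point): Grip tab of the amber slide: upright grey plate with black ribs 12 mm thick (along the slide's x), 40 mm wide (y), top 45 mm above the slide's underside. This point: middle of the tab, 50 mm behind the slide's middle, 30 mm above its underside. Take it from above, fingers before and behind it.
- green_centre (a point): Green glass slide, same shape and frame as the amber one; not to be used. This point: its middle, 5 mm above its underside.
- stage: Fixed grey light stage with a white window, top 30 mm above the bench. Origin: on the bench under the slide's middle when home; +x is the feed direction, z up. Top from x = -140 (open end) to +105 mm, y = -55 to +55. At home the slide's axes lie along the stage's, its underside on the top.
- guides (a point): Midway between the front ends of the two straight guides, on the stage top, 5 mm before the stage origin in x. Guides: 8 mm high, 74 mm apart inside (2 mm play each side of a slide), stage x = -5 to +55 mm, with mouths flaring to about 91 mm apart at x = -33 mm.
- end_stop (a point): Foot of the black rubber end stop on the stage top, at stage x = +60 mm, y = 0; the block is 16 mm wide, 10 mm high. The slide's bumper meets it when home.
- clip_left_nose (a point): Underside of the left clip's round nose, at stage x = +36.5, y = +18 mm. Steel leaf on a pivot at x = +96.5 mm, 18 mm above the stage top, reaching back to a smooth nose 20 mm wide with an upturned lip to x = +25 mm. At rest 2.5 mm above the stage top, so the slide's ramp must push it up. Highest part 30 mm above the stage top.
- clip_right_nose (a point): The same for the right clip, at stage y = -18 mm.
- clip_left (a joint): Left clip, rad: 0 at rest (no slide), about 0.12 riding on the slide's rim, about 0.03 snapped down behind the rim on the glass. Sprung: about 2 N on the nose at rest, 3 N on the rim; pushing a slide under both takes roughly 5 to 10 N. The noses snap down in the last 2 to 3 mm before the end stop.
- clip_right (a joint): Right clip, as the left.
- lamp_lever_tip (a point): Middle of the lamp lever's red ball, 26 mm across, on a 10 mm rod. The lever turns about an axis along the stage's y through stage x = +45, y = -85 mm, 52 mm above the bench; the ball is 50 mm from it. Its grey block beside the stage is 70 mm (x) by 50 mm (y), top 55 mm above the bench.
- lamp_lever (a joint): Lamp lever, rad: 0 leans 29 degrees back (against the feed direction; off), 1.0 leans 29 degrees in the feed direction (on); stops at both ends. Stays where it is left; about 1.5 N at the ball moves it.
- rack: White test-tube rack with tubes, 200 mm long, 132 mm high; bystander. Origin: centre of its underside.
- bottle: Clear bottle with a dark blue cap, 69 mm across, 152 mm high; bystander. Origin: centre of its underside.
- cup: Open white-grey cup, 73 mm across, 90 mm high; bystander. Origin: centre of its underside.
- vial: Small plastic bottle, white cap, 37 mm across, 85 mm high; bystander. Origin: centre of its underside.

How it is judged:
On the way, in this order (a step that is already met when the one before it is completed fails the run):
1. the amber slide is home against the end stop with both clips snapped down on the glass, the lamp lever still off (x of amber_centre in the frame of stage between -0.004 and 0.004 m and y of amber_centre in the frame of stage between -0.006 and 0.006 m and z of amber_centre in the frame of stage between 0.03 and 0.04 m and x of amber_tab in the frame of stage below -0.04 m and angle between the x axis of amber_centre and the x axis of stage, either way round below 0.12 rad and angle between amber_centre's own z axis and vertical below 0.06 rad and value of joint clip_left between 0.012 and 0.075 rad and value of joint clip_right between 0.012 and 0.075 rad and value of joint lamp_lever below 0.5 rad), for 0.2 s.
2. the lamp lever is swung fully over (value of joint lamp_lever above 0.88 rad), for 0.2 s.
At the end, for the whole second after the job is handed in: The amber slide lies flat on the stage with its middle within 4 mm of home along the feed direction and 6 mm across, nose towards the end stop, in line within 0.12 rad, at rest; both clips are snapped down on the glass behind its rim (0.012 to 0.075 rad); the lamp lever is past 0.88 rad (x of amber_centre in the frame of stage between -0.004 and 0.004 m and y of amber_centre in the frame of stage between -0.006 and 0.006 m and z of amber_centre in the frame of stage between 0.03 and 0.04 m and x of amber_tab in the frame of stage below -0.04 m and angle between the x axis of amber_centre and the x axis of stage, either way round below 0.12 rad and angle between amber_centre's own z axis and vertical below 0.06 rad and value of joint clip_left between 0.012 and 0.075 rad and value of joint clip_right between 0.012 and 0.075 rad and value of joint lamp_lever above 0.88 rad and linear speed of amber below 0.02 m/s); the robot touches nothing.
It fails at once if the green slide is moved more than 30 mm (distance of green_centre from where it was at the start of the episode above 0.03 m).
It fails at once if a bottle, cup, vial or the tube rack is pushed more than 50 mm or knocked over (distance of any of rack, bottle, cup, vial from where it was at the start of the episode above 0.05 m or angle between any of rack, bottle, cup, vial's own z axis and vertical above 0.5 rad).
It also fails if it takes over 53 s, if anything falls off the work surface, if the arm or the gripper's body presses on something with over 40 N, if the wrist force passes 120 N, or if a joint passes its speed limit or range.

## Working session

There is one attempt and no reset: what is moved stays moved. The work goes in short steps, each a Python script; the robot and the scene stay as the last script left them, time stands still between calls to the robot, and variables do not carry over. Pictures are saved under pics/ and viewed, and the job is handed in when it is done.

```bash
ls; mkdir -p pics
cat > h.py <<'E'
import numpy as np, cv2
from scipy.spatial.transform import Rotation as R
from cell import manip, inverse_kinematics, cams, order
def rotm(o):
    o=np.array(o,float)
    if o.shape==(3,3): return o
    if o.size==4: return R.from_quat(o).as_matrix()
    return R.from_rotvec(o).as_matrix()
def cap(n,fn):
    s=manip.state(); c=cams.capture(n); cv2.imwrite('pics/%s.png'%fn,c['image'])
    if 'T_tool_cam' in c:
        T=np.eye(4);T[:3,:3]=rotm(s['tcp_rot']);T[:3,3]=s['tool_pos'];T=T@np.array(c['T_tool_cam'])
    else:
        T=np.eye(4);T[:3,:3]=rotm(c['orientation']);T[:3,3]=c['position']
    np.savez('pics/%s.npz'%fn,T=T,K=c['intrinsics'],z=c['z_map'],im=c['image'])
    return c
def load(fn): return np.load('pics/%s.npz'%fn)
def px(d,u,v,z=None,h=None):
    K=d['K'];T=d['T'];r=np.array([(u-K[0,2])/K[0,0],(v-K[1,2])/K[1,1],1.])
    if h is not None:
        w=T[:3,:3]@r; return T[:3,3]+w*(h-T[2,3])/w[2]
    if z is None: z=d['z'][int(round(v)),int(round(u))]
    return T[:3,:3]@(r*z)+T[:3,3]
E
python3 - <<'E'
from h import *
for n in ['side','top','wrist']:
    c=cap(n,n+'0'); print(n,c['intrinsics'],c.get('position'),c.get('orientation'))
print(manip.state())
E
```

```text
pics
side [[475.26586914   0.         320.11167281]
 [  0.         475.26586914 247.97837192]
 [  0.           0.           1.        ]] [ 0.04731245 -1.00686888  0.45189192] [-1.86259194  0.5176611  -0.34281552]
top [[479.62630282   0.         317.08058089]
 [  0.         479.62630282 242.62470864]
 [  0.           0.           1.        ]] [ 0.46838255 -0.14536536  1.40593213] [-2.16431605  2.20972004 -0.07399811]
wrist [[398.76146317   0.         317.30159507]
 [  0.         398.76146317 235.89971092]
 [  0.           0.           1.        ]] None None
{'clock': 0.15, 'joint_pos': array([ 1.16111268e+00,  2.64602966e-01,  1.60503420e+00,  1.99852654e-05,
        1.27372771e+00, -3.69159757e-02]), 'joint_velocities': array([-0.00084472, -0.00309337, -0.0034664 , -0.00011594, -0.00052642,
       -0.00102423]), 'tau': array([-4.29756792e-04, -5.02847993e+01, -3.57467222e+01,  7.28479377e-02,
        2.49595579e-02, -9.59243266e-05]), 'tool_pos': array([0.24559139, 0.62807708, 0.20057278]), 'tcp_rot': array([ 0.2911248 ,  1.55134911, -0.29384587]), 'contact_force': array([-0.04399525,  0.52060771,  0.92526703]), 'moment': array([ 0.06820815, -0.0244008 , -0.06662755]), 'gripper_width': 0.08789193681550478}
```

View pics/top0.png

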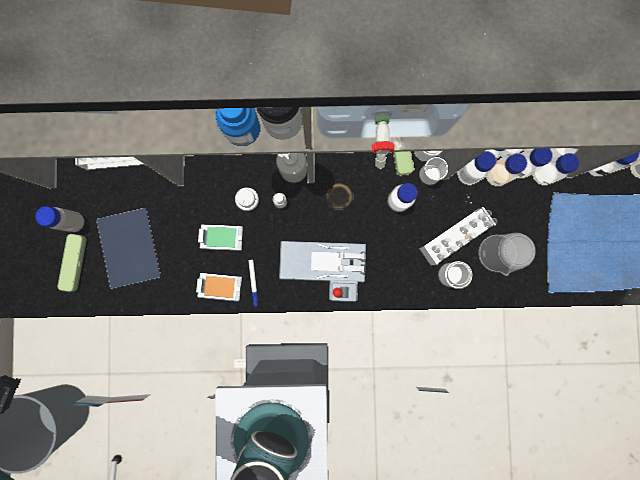

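View pics/side0.png

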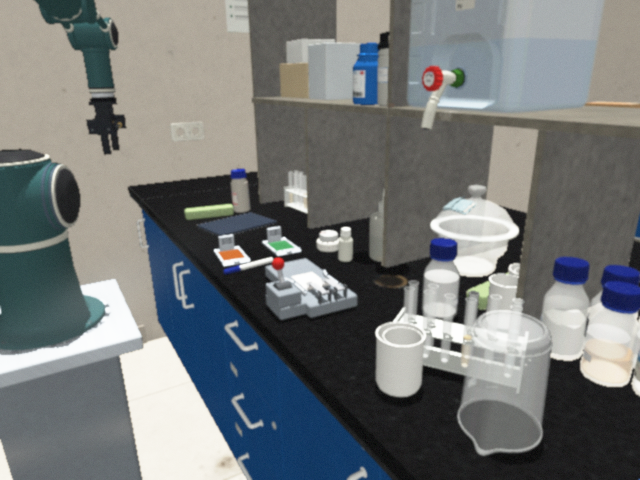

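View pics/wrist0.png

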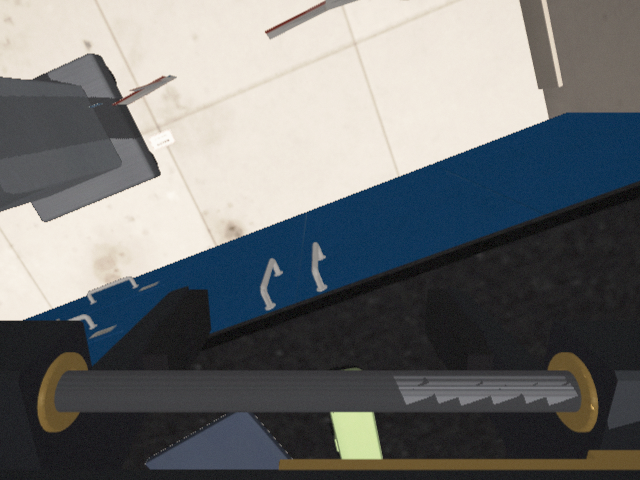

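Run:
```python
from h import *
d=load('top0')
im=d['im'][215:315,190:380]; cv2.imwrite('pics/crop0.png',cv2.resize(im,None,fx=4.2,fy=4.2,interpolation=cv2.INTER_CUBIC))
for u,v in [(219,287),(221,237),(233,286),(337,293),(320,240)]: print(u,v,px(d,u,v))
```

```text
219 287 [ 0.43950026  0.14277565 -0.00140254]
221 237 [ 0.58606914  0.13606595 -0.00238049]
233 286 [4.41597588e-01 1.01522556e-01 3.62969804e-04]
337 293 [ 0.41934294 -0.19697336  0.11538518]
320 240 [ 5.70947462e-01 -1.55281576e-01  4.05481848e-04]
```

View pics/crop0.png

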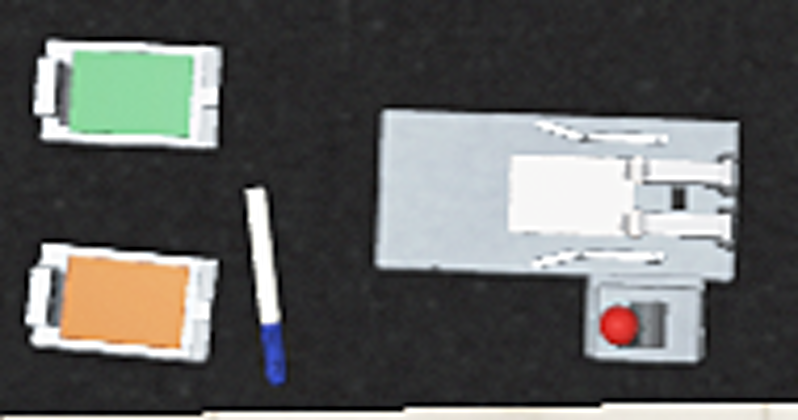

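Run:
```python
from h import *
d=load('top0')
f=lambda c,h:px(d,c[0]/4.2+190-.4,c[1]/4.2+215-.4,h=h)
P=[f(c,.03) for c in [(381,109),(740,121),(735,281),(376,268)]]
for p in P: print(p)
print('len',np.linalg.norm(P[1]-P[0]),np.linalg.norm(P[2]-P[3]),'w',np.linalg.norm(P[0]-P[3]))
A=[f(c,.007) for c in [(45,243),(218,258),(209,363),(31,346)]]
for p in A: print(p)
G=[f(c,.007) for c in [(48,40),(222,45),(218,148),(41,142)]]
for p in G: print(p)
print('tab',f((38,295),.045), 'ball',f((618,325),.052+.044))
w=load('wrist0'); s=manip.state(); print(rotm(s['tcp_rot']));
c=cams.capture('wrist');print(c['T_tool_cam'])
```

```text
[ 0.56956725 -0.04091721  0.03      ]
[ 0.55622674 -0.28647565  0.03      ]
[ 0.44716746 -0.28006072  0.03      ]
[ 0.46106133 -0.03582114  0.03      ]
len 0.24592054714149625 0.24463445263564107 w 0.10862552455483131
[0.48297816 0.19516081 0.007     ]
[0.47011758 0.07535366 0.007     ]
[0.39792699 0.08229798 0.007     ]
[0.41214904 0.20513868 0.007     ]
[0.62436631 0.19245622 0.007     ]
[0.61833398 0.07106337 0.007     ]
[0.5464268  0.07458198 0.007     ]
[0.55316274 0.19763997 0.007     ]
tab [0.44773455 0.19077402 0.045     ] ball [ 0.42137699 -0.19711461  0.096     ]
[[-7.23436691e-04  3.64199245e-01  9.31320776e-01]
 [-1.61794912e-03  9.31319374e-01 -3.64199953e-01]
 [-9.99998429e-01 -1.77030524e-03 -8.44947569e-05]]
[[-1.08422335e-04 -2.97484690e-01  9.54726582e-01 -1.81575494e-01]
 [ 9.99999985e-01 -1.63125849e-04  6.27351243e-05  5.33366984e-04]
 [ 1.37077845e-04  9.54726575e-01  2.97484703e-01 -7.68427776e-02]
 [ 0.00000000e+00  0.00000000e+00  0.00000000e+00  1.00000000e+00]]
```

```bash
cat >> h.py <<'E'
def ori(d):  # d: nose direction (world xy); tool y = -d, tool x down
    y=-np.array([d[0],d[1],0.]);y/=np.linalg.norm(y);x=np.array([0,0,-1.]);z=np.cross(x,y)
    return R.from_matrix(np.c_[x,y,z]).as_rotvec()
E
python3 - <<'E'
from h import *
da=np.array([-.0135,-.1213])
o=ori(da);print(o)
for p in [[.44,.14,.2],[.446,.19,.011],[.51,-.02,.05],[.51,-.13,.05]]: print(inverse_kinematics(p,o))
manip.move_pose([.43,.14,.2],o)
cap('wrist','w1'); s=manip.state();print(s['clock'],s['tool_pos'])
E
```

```text
[ 0.08704407  1.56904302 -0.08704407]
[ 0.25409967 -0.14797055  2.04136478  0.          1.24819842 -1.20585847]
[ 3.51339302e-01  1.12467403e-01  2.17314980e+00 -4.44089210e-16
  8.55975450e-01 -1.10861884e+00]
[-8.80010056e-02  1.02516676e-01  2.09616357e+00 -4.44089210e-16
  9.42912405e-01 -1.54795915e+00]
[-2.96915302e-01  1.31388190e-01  2.06352620e+00 -4.44089210e-16
  9.46678260e-01 -1.75687345e+00]
2.1417 [0.43019189 0.14071222 0.20013214]
```

View pics/w1.png

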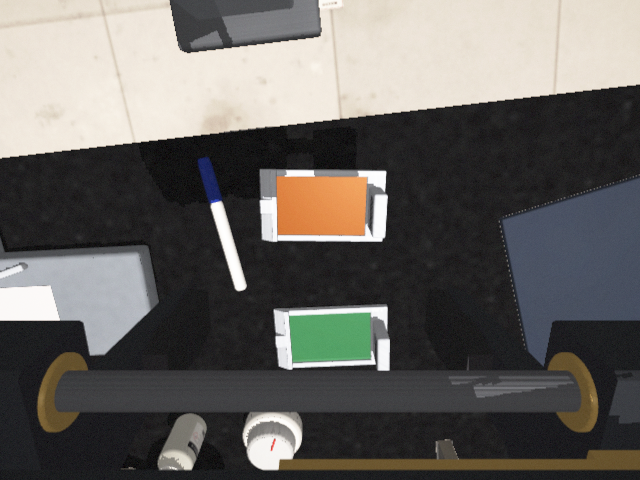

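Run:
```python
from h import *
d=load('w1')
im=d['im'][155:255,245:405]; cv2.imwrite('pics/crop1.png',cv2.resize(im,None,fx=5,fy=5,interpolation=cv2.INTER_CUBIC))
```

```text
(no output)
```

View pics/crop1.png

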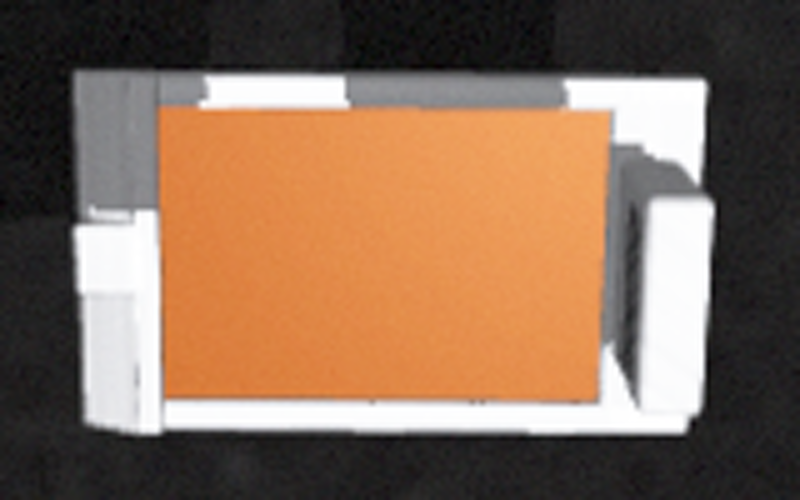

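Run:
```python
from h import *
d=load('w1')
f=lambda u,v,h:px(d,u/5+245-.4,v/5+155-.4,h=h)
a,b,c,e=f(160,72,.007),f(707,79,.007),f(688,432,.007),f(162,433,.007)
print(a,b,c,e); ax=lambda p,q:np.arctan2(-(q-p)[0],-(q-p)[1])
print(ax(b,a),ax(c,e), np.linalg.norm((b-c)[:2]),np.linalg.norm((b-a)[:2]))
t=[f(u,v,.045) for u,v in [(650,197),(714,200),(700,412),(640,410)]]
for p in t: print(p)
print('tab',np.mean(t,0), ax((t[1]+t[2])/2,(t[0]+t[3])/2), ax((t[3]),(t[0])))
# depth check of tab
print(px(d,676/5+245,305/5+155))
m=(b+c)/2; print('rear mid',m)
```

```text
[0.40082605 0.10608857 0.007     ] [0.41339855 0.20772867 0.007     ] [0.48248732 0.19988638 0.007     ] [0.47124269 0.09651458 0.007     ]
0.12307117145281216 0.1083524732312444 0.06953243594402768 0.1024147348387544
[0.42643324 0.19093193 0.045     ]
[0.42816182 0.20179877 0.045     ]
[0.46596951 0.19712314 0.045     ]
[0.46442885 0.18658882 0.045     ]
tab [0.44624835 0.19411067 0.045     ] 0.15158787002516666 1.684607906540059
[0.446499   0.19452481 0.04456727]
rear mid [0.44794294 0.20380752 0.007     ]
```

Run:
```python
from h import *
t=.115; da=[-np.sin(t),-np.cos(t)]
o=ori(da)
manip.set_gripper(.05)
manip.move_pose([.4465,.194,.09],o)
manip.move_linear([.4465,.194,.0125],rate=.06)
print(manip.state()['contact_force'])
manip.set_gripper(0.0,force=25)
s=manip.state();print(s['clock'],s['tool_pos'],s['gripper_width'],s['contact_force'])
manip.move_linear([.4465,.194,.11],rate=.1)
s=manip.state();print(s['clock'],s['tool_pos'],s['gripper_width'],s['contact_force'])
# go hover over stage, carrying
t=.056; ds=[-np.sin(t),-np.cos(t)]
manip.move_pose([.50,.02,.17],ori(ds))
cap('wrist','w2');cap('side','s2'); s=manip.state();print(s['clock'],s['tool_pos'],s['gripper_width'])
```

```text
[-0.95204778  0.03595058  0.50085641]
5.675 [0.44652065 0.19402858 0.01250462] 0.0003023839607900461 [0.04105835 0.306654   0.22518717]
6.8 [0.44581427 0.19375189 0.10919322] 0.00048364922552195463 [ 0.05914074 -0.10610789  0.55558514]
7.6917 [0.4989663  0.02122956 0.1688078 ] 0.00023572703232532227
```

View pics/w2.png

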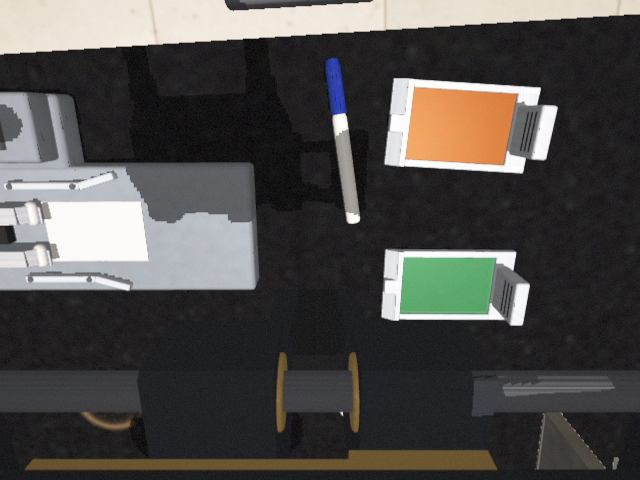

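View pics/s2.png

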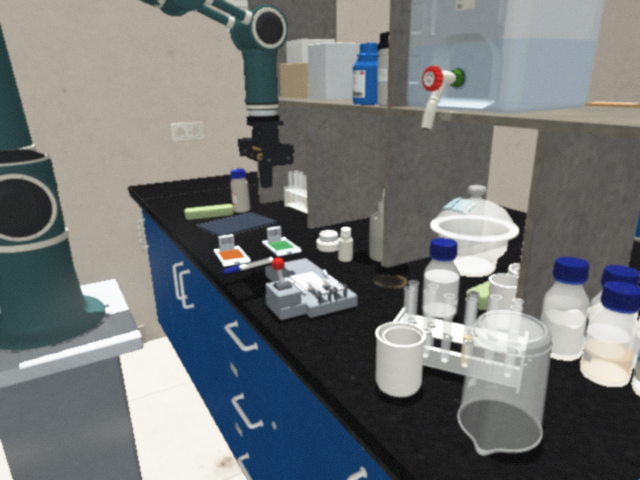

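Run:
```python
from h import *
s=manip.state();print(s['clock'],s['tool_pos'],s['gripper_width'],rotm(s['tcp_rot']).round(4).tolist())
cap('wrist','w3');cap('top','t3')
d=load('w2');d3=load('w3')
im=d3['im'][60:190,370:570]; cv2.imwrite('pics/crop3.png',cv2.resize(im,None,fx=4,fy=4,interpolation=cv2.INTER_CUBIC))
for D in (d,d3): print(px(D,545,132),px(D,545,132,h=.045))
im=load('t3')['im'][215:315,190:380]; cv2.imwrite('pics/crop3t.png',cv2.resize(im,None,fx=4.2,fy=4.2,interpolation=cv2.INTER_CUBIC))
```

```text
7.6917 [0.4989663  0.02122956 0.1688078 ] 0.00023572703232532227 [[-0.0022, 0.0548, 0.9985], [0.0006, 0.9985, -0.0548], [-1.0, 0.0004, -0.0022]]
[0.4465488  0.19339203 0.04499866] [0.4465487 0.1933913 0.045    ]
[0.44595837 0.19475874 0.04348454] [0.44584433 0.19392534 0.045     ]
```

View pics/crop3.png

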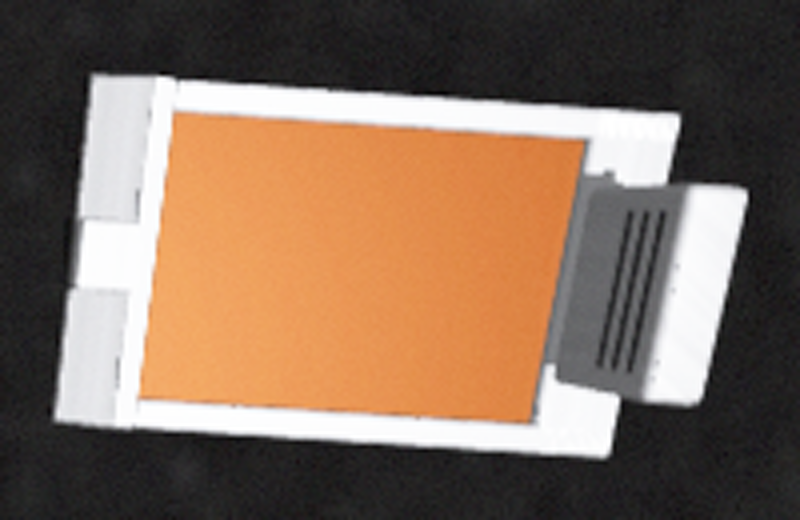

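View pics/crop3t.png

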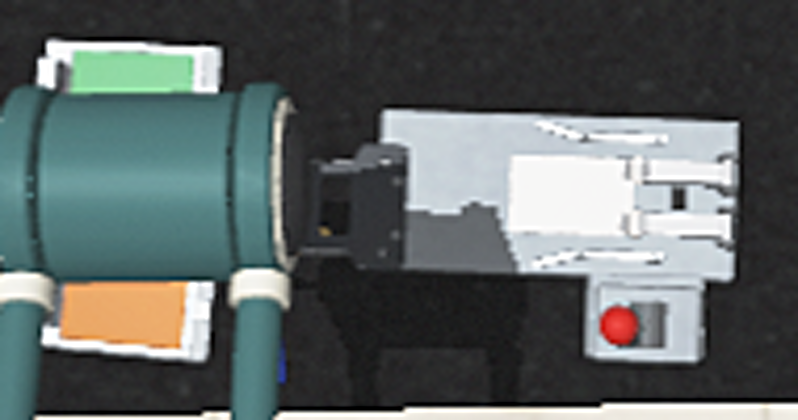

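Run:
```python
from h import *
c=cap('side','s3')
d=load('s3');T=np.linalg.inv(d['T']);K=d['K']
im=d['im'].copy()
s=manip.state();Rm=rotm(s['tcp_rot']);p=np.array(s['tool_pos'])
def pj(P):
    q=K@(T[:3,:3]@P+T[:3,3]);return q[:2]/q[2]
for off,col in [((0,0,0),(0,0,255)),((-.019,0,0),(0,255,0)),((-.064,0,0),(255,0,0)),((0,.03,0),(0,255,255))]:
    q=pj(p+Rm@np.array(off));print(q);cv2.circle(im,tuple(int(round(v)) for v in q),1,col,-1)
im=im[100:240,190:350];cv2.imwrite('pics/crop3s.png',cv2.resize(im,None,fx=4,fy=4,interpolation=cv2.INTER_CUBIC))
for u,v in [(265,185),(262,160)]: print(px(d,u,v))
```

```text
[267.11394962 201.43675711]
[266.70755284 193.71848537]
[265.72639928 175.08445542]
[262.65054401 198.82858934]
[0.48938388 0.00567471 0.2135448 ]
[0.48564572 0.00639372 0.27217629]
```

View pics/crop3s.png

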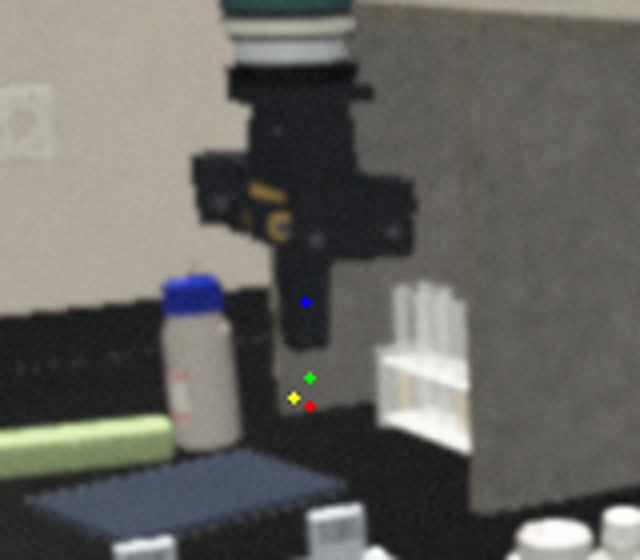

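Run:
```python
from h import *
d=load('s3');K=d['K'];s=manip.state();Rm=rotm(s['tcp_rot']);p=np.array(s['tool_pos'])
def cloud(d):
    v,u=np.mgrid[0:480,0:640];z=d['z'];m=z>0
    r=np.stack([(u-K0(d)[0,2])/K0(d)[0,0]*z,(v-K0(d)[1,2])/K0(d)[1,1]*z,z],-1)[m]
    return r@d['T'][:3,:3].T+d['T'][:3,3],u[m],v[m]
K0=lambda d:d['K']
P,u,v=cloud(d); q=(P-p)@Rm
m=(abs(q[:,1])<.1)&(abs(q[:,2])<.06)&(q[:,0]>-.16)&(q[:,0]<.05)
q=q[m];u=u[m];v=v[m]
for vv in range(v.min(),v.max()+1):
    k=v==vv
    if k.any(): print(vv,k.sum(),'u',u[k].min(),u[k].max(),'x %.3f'%np.median(q[k,0]),'y %.3f %.3f'%(q[k,1].min(),q[k,1].max()),'z %.3f %.3f'%(q[k,2].min(),q[k,2].max()))
```

```text
134 2 u 252 253 x -0.160 y 0.007 0.012 z -0.024 -0.023
135 11 u 252 278 x -0.159 y -0.041 0.015 z -0.024 0.019
136 26 u 252 278 x -0.158 y -0.042 0.014 z -0.023 0.019
137 38 u 241 278 x -0.155 y -0.043 0.093 z -0.024 0.019
138 41 u 238 279 x -0.153 y -0.041 0.086 z -0.034 0.021
139 42 u 238 279 x -0.151 y -0.043 0.087 z -0.035 0.020
140 41 u 238 279 x -0.148 y -0.043 0.086 z -0.035 0.022
141 42 u 238 279 x -0.146 y -0.043 0.088 z -0.034 0.021
142 43 u 238 281 x -0.144 y -0.049 0.091 z -0.035 0.022
143 53 u 238 290 x -0.143 y -0.076 0.090 z -0.034 0.032
144 56 u 238 293 x -0.144 y -0.093 0.091 z -0.035 0.033
145 56 u 238 293 x -0.143 y -0.095 0.085 z -0.035 0.032
146 55 u 239 293 x -0.141 y -0.096 0.085 z -0.035 0.031
147 53 u 239 293 x -0.139 y -0.096 0.089 z -0.035 0.033
148 55 u 239 293 x -0.137 y -0.096 0.081 z -0.035 0.031
149 55 u 239 294 x -0.134 y -0.096 0.087 z -0.035 0.035
150 56 u 239 294 x -0.132 y -0.097 0.087 z -0.034 0.035
151 56 u 239 294 x -0.129 y -0.095 0.089 z -0.035 0.035
152 55 u 240 294 x -0.128 y -0.094 0.082 z -0.035 0.034
153 53 u 240 292 x -0.126 y -0.096 0.
[... 1226 characters left out ...]
-0.018 0.011 z -0.010 0.011
176 12 u 260 272 x -0.064 y -0.018 0.013 z -0.010 0.010
177 13 u 260 272 x -0.062 y -0.019 0.010 z -0.011 0.009
178 13 u 260 272 x -0.060 y -0.017 0.009 z -0.011 0.009
179 13 u 260 272 x -0.057 y -0.017 0.010 z -0.011 0.010
180 13 u 260 272 x -0.055 y -0.017 0.017 z -0.011 0.009
181 13 u 260 272 x -0.052 y -0.017 0.013 z -0.010 0.008
182 13 u 260 272 x -0.049 y -0.015 0.013 z -0.011 0.011
183 12 u 261 272 x -0.047 y -0.018 0.010 z -0.010 0.010
184 10 u 261 272 x -0.045 y -0.018 0.008 z -0.010 0.009
185 12 u 261 272 x -0.042 y -0.018 0.008 z -0.010 0.011
186 10 u 262 271 x -0.040 y -0.013 0.006 z -0.010 0.007
187 3 u 264 266 x -0.038 y -0.011 -0.008 z -0.009 -0.004
```

Run:
```python
from h import *
d=load('w3')
im=d['im'][150:300,0:270]; cv2.imwrite('pics/crop4.png',cv2.resize(im,None,fx=2.96,fy=2.96,interpolation=cv2.INTER_CUBIC))
t=.115; o=ori([-np.sin(t),-np.cos(t)])
manip.set_gripper(.05)
manip.move_pose([.4462,.194,.06],o)
for z in [.01,-.01,-.018,-.0245]:
    manip.move_linear([.4462,.194,z],rate=.06)
    s=manip.state();print(s['tool_pos'],s['contact_force'])
    if np.linalg.norm(s['contact_force'])>6: break
else:
    manip.set_gripper(0.0,force=25)
    s=manip.state();print(s['clock'],s['tool_pos'],s['gripper_width'],s['contact_force'])
```

```text
[0.446521   0.19421746 0.0102616 ] [ 0.1235856  -0.66202212  0.31954253]
[ 0.44560797  0.19379647 -0.01062949] [ 0.4460965  -0.58148689 -0.92926913]
[ 0.44573014  0.19383048 -0.01846524] [-0.1433157  -0.03214073  0.51501165]
[ 0.4457303   0.19382938 -0.02496943] [-0.1992737   0.25146514  0.62108091]
12.2167 [ 0.44627418  0.19403298 -0.02439221] 0.01178813990695694 [-0.65078527 -1.02883801  1.36915159]
```

View pics/crop4.png

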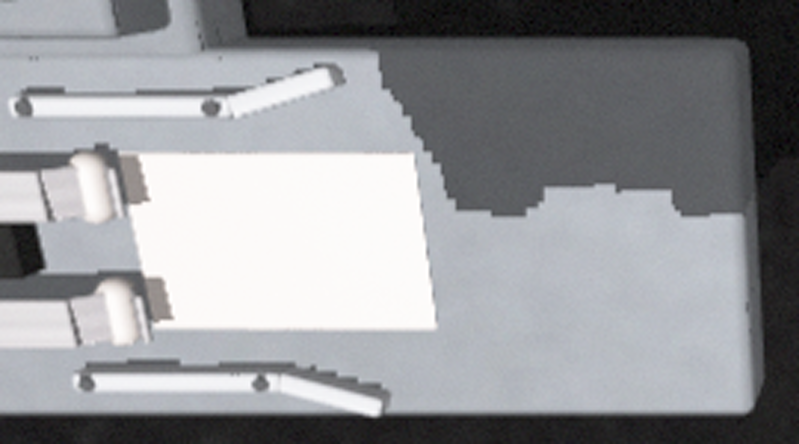

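Run:
```python
from h import *
d=load('w3');S=2.96
f=lambda u,v,h:px(d,u/S-.33,v/S+150-.33,h=h)
a,b=f(745,40,.03),f(752,414,.03);print('open end',a,b,np.linalg.norm(a-b),(a+b)/2)
g=[f(*c,.038) for c in [(22,106),(211,106),(86,382),(261,382)]]
for q in g:print(q)
ax=lambda p,q:np.arctan2(-(q-p)[0],-(q-p)[1])
print(ax(g[1],g[0]),ax(g[3],g[2]),np.linalg.norm(g[0]-g[1]),np.linalg.norm(g[2]-g[3]))
e1=[f(40,117,.038),f(200,117,.038)];e2=[f(95,372,.038),f(255,373,.038)]
print(e1,e2, ax(e1[1],e1[0]),ax(e2[1],e2[0]))
c1=ax(f(700,39,.03),f(260,39,.03));c2=ax(f(740,415,.03),f(20,411,.03));print(c1,c2)
w=[f(*c,.03) for c in [(414,152),(437,329)]];print('win',w,(w[0]+w[1])/2)
for T in (.05,.055,.06):
    n=np.array([np.cos(T),-np.sin(T)]);t=np.array([-np.sin(T),-np.cos(T)])
    for nm,P in [('open',(a,b)),('e',(e1[0],e2[0])),('e',(e1[1],e2[1])),('g0',(g[0],g[2])),('g1',(g[1],g[3])),('win',w)]:
        print(T,nm,[ (round(float(p[:2]@n),4),round(float(p[:2]@t),4)) for p in P], 'mid',round(float((P[0]+P[1])[:2]@n/2),4))
```

```text
open end [ 0.45836505 -0.02863703  0.03      ] [ 0.56792268 -0.03796251  0.03      ] 0.10995380311373694 [ 0.51314387 -0.03329977  0.03      ]
[ 0.46424895 -0.22162915  0.038     ]
[ 0.4670197  -0.17129805  0.038     ]
[ 0.54382692 -0.22597036  0.038     ]
[ 0.54658531 -0.17588368  0.038     ]
0.05499488839916934 0.055016718307706935 0.050407311585841025 0.05016257969781098
[array([ 0.46743525, -0.21766503,  0.038     ]), array([ 0.46978741, -0.17493823,  0.038     ])] [array([ 0.54091441, -0.222571  ,  0.038     ]), array([ 0.5437349 , -0.17697094,  0.038     ])] 0.054995700165500684 0.06177392362475899
0.05499003958399866 0.06109018780959048
win [array([ 0.48391447, -0.123291  ,  0.03      ]), array([ 0.53610705, -0.12638028,  0.03      ])] [ 0.51001076 -0.12483564  0.03      ]
0.05 open [(0.4592, 0.0057), (0.5691, 0.0095)] mid 0.5142
0.05 e [(0.4777, 0.194), (0.5514, 0.1953)] mid 0.5145
0.05 e [(0.4779, 0.1512), (0.5519, 0.1496)] mid 0.5149
0.05 g0 [(0.4747, 0.1981), (0.5544, 0.1985)] mid 0.5146
0.05 g1 [(0.475, 0.1477), (0.5547, 0.1483)] mid 0.5148
0.05 win [(0.4895, 0.099), (0.5418, 0.0994)] mid 0.5156
0.055 open [(0.4592, 0.0034), (0.5692, 0.0067)] mid 0.5142
0.055 e [(0.4787, 0.1916), (0.5523, 0.1925)] mid 0.5155
0.055 e [(0.4787, 0.1488), (0.5526, 0.1468)] mid 0.5157
0.055 g0 [(0.4757, 0.1958), (0.5554, 0.1957)] mid 0.5156
0.055 g1 [(0.4757, 0.1454), (0.5554, 0.1456)] mid 0.5156
0.055 win [(0.49, 0.0965), (0.5422, 0.0967)] mid 0.5161
0.06 open [(0.4593, 0.0011), (0.5692, 0.0038)] mid 0.5142
0.06 e [(0.4796, 0.1892), (0.5533, 0.1897)] mid 0.5165
0.06 e [(0.4794, 0.1465), (0.5534, 0.144)] mid 0.5164
0.06 g0 [(0.4767, 0.1934), (0.5564, 0.193)] mid 0.5166
0.06 g1 [(0.4765, 0.143), (0.5561, 0.1428)] mid 0.5163
0.06 win [(0.4904, 0.0941), (0.5427, 0.094)] mid 0.5166
```

```bash
cat >> h.py <<'E'
TH=.056; N=np.array([np.cos(TH),-np.sin(TH)]);TT=np.array([-np.sin(TH),-np.cos(TH)]);T0=.145;N0=.516
OS=ori(TT)
def sp(s,z,dn=0.): # tool point at stage x=s
    q=N*(N0+dn)+TT*(T0+s); return [q[0],q[1],z]
def st(tag=''):
    s=manip.state();p=np.array(s['tool_pos'])
    f=np.array(s['contact_force'])
    print(tag,'t%.2f'%s['clock'],'s %.4f n %.4f z %.4f'%(p[:2]@TT-T0,p[:2]@N-N0,p[2]),'F feed %.1f lat %.1f z %.1f'%(f[:2]@TT,f[:2]@N,f[2]),'g %.4f'%s['gripper_width'])
    return s
E
python3 - <<'E'
from h import *
manip.set_gripper(0.0,force=45); st()
manip.move_linear([.4462,.194,.04],rate=.1); st()
manip.move_pose(sp(-.148,.045),OS); st()
manip.dwell(.3);st()
cap('side','s4');cap('wrist','w4');cap('top','t4')
for n,b in [('s4',(150,340,150,350)),('t4',(215,315,190,380))]:
    im=load(n)['im'][b[0]:b[1],b[2]:b[3]];cv2.imwrite('pics/%sc.png'%n,cv2.resize(im,None,fx=3.5,fy=3.5,interpolation=cv2.INTER_CUBIC)[:600])
E
```

```text
t12.43 s -0.3637 n -0.0813 z -0.0244 F feed -0.2 lat -0.7 z 2.0 g 0.0119
 t13.22 s -0.3634 n -0.0819 z 0.0395 F feed -0.0 lat -0.0 z -2.8 g 0.0114
 t14.14 s -0.1486 n -0.0009 z 0.0443 F feed -0.6 lat -0.1 z -1.7 g 0.0116
 t14.44 s -0.1491 n -0.0002 z 0.0450 F feed 0.2 lat 1.0 z -1.7 g 0.0116
```

View pics/s4c.png

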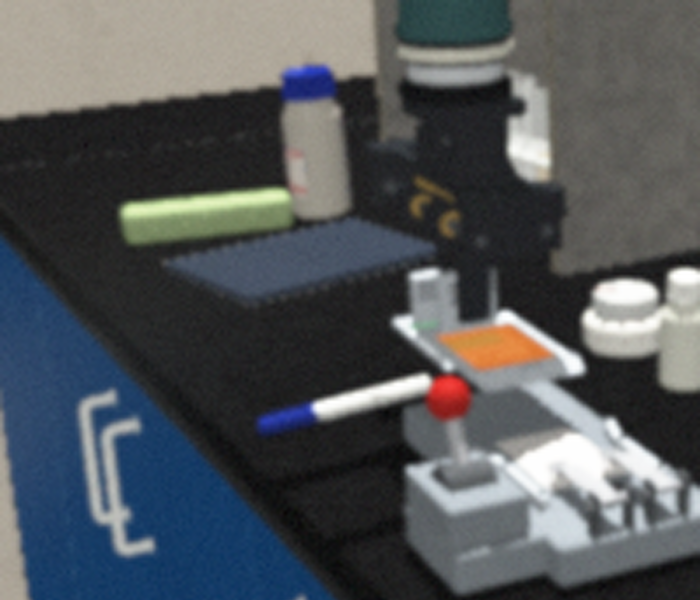

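View pics/w4.png

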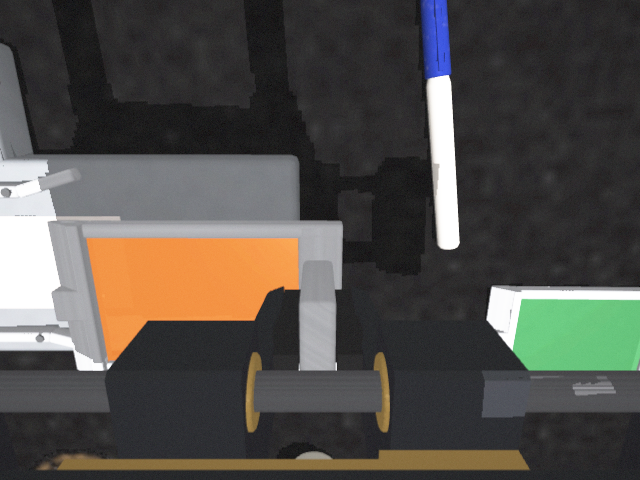

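View pics/t4c.png

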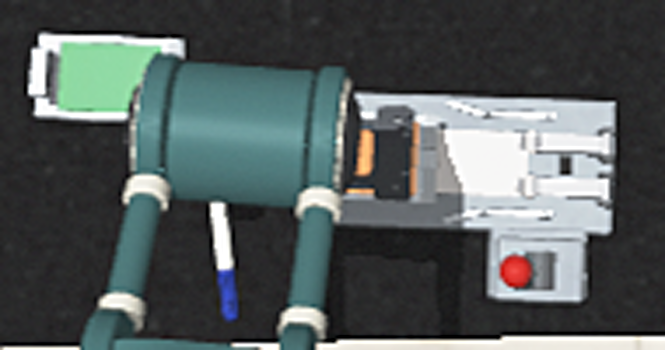

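Run:
```python
from h import *
d=load('w4')
for u,v in [(80,230),(120,229),(200,229),(280,229),(330,230),(320,224),(318,268),(318,300),(60,300),(66,240),(150,350),(150,240),(280,250),(330,280)]:
    p=px(d,u,v);print(u,v,'s %.4f n %.4f z %.4f'%(p[:2]@TT-T0,p[:2]@N-N0,p[2]))
p=[]
for u,v in [(345,222),(345,290),(302,262),(335,262)]:
    q=px(d,u,v,h=.0763 if v!=262 else .1144);print(u,v,'s %.4f n %.4f z %.4f'%(q[:2]@TT-T0,q[:2]@N-N0,q[2]))
im=d['im'][200:380,20:360];cv2.imwrite('pics/w4c.png',cv2.resize(im,None,fx=2.3,fy=2.3,interpolation=cv2.INTER_CUBIC))
```

```text
80 230 s -0.0551 n -0.0317 z 0.0745
120 229 s -0.0705 n -0.0319 z 0.0736
200 229 s -0.1032 n -0.0326 z 0.0759
280 229 s -0.1346 n -0.0322 z 0.0742
330 230 s -0.1545 n -0.0318 z 0.0742
320 224 s -0.1505 n -0.0342 z 0.0741
318 268 s -0.1497 n -0.0198 z 0.0848
318 300 s -0.1497 n -0.0194 z 0.1112
60 300 s -0.0429 n -0.0022 z 0.0769
66 240 s -0.0496 n -0.0280 z 0.0759
150 350 s -0.1182 n -0.0342 z 0.1618
150 240 s -0.0814 n -0.0269 z 0.0723
280 250 s -0.1340 n -0.0223 z 0.0713
330 280 s -0.1540 n -0.0194 z 0.0954
345 222 s -0.1602 n -0.0357 z 0.0763
345 290 s -0.1609 n -0.0066 z 0.0763
302 262 s -0.1448 n -0.0336 z 0.1144
335 262 s -0.1547 n -0.0336 z 0.1144
```

View pics/w4c.png

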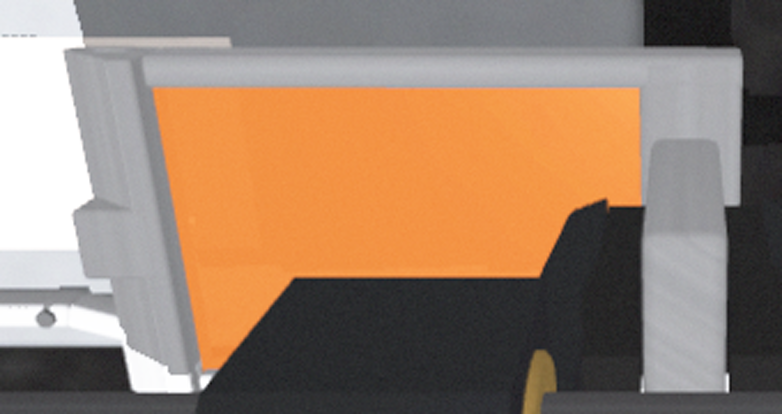

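Run:
```python
from h import *
manip.move_linear(sp(-.148,.012),rate=.06); st()
z=.012
while z>.003:
    z-=.001; manip.move_linear(sp(-.148,z),rate=.03); s=st()
    if s['contact_force'][2]>2.5: break
manip.dwell(.1);st()
cap('side','s5')
im=load('s5')['im'][200:340,220:370];cv2.imwrite('pics/s5c.png',cv2.resize(im,None,fx=4,fy=4,interpolation=cv2.INTER_CUBIC))
```

```text
t15.29 s -0.1479 n -0.0001 z 0.0118 F feed -0.3 lat 0.2 z -2.4 g 0.0114
 t15.54 s -0.1480 n 0.0004 z 0.0114 F feed -0.6 lat 0.7 z -1.3 g 0.0118
 t15.79 s -0.1480 n 0.0000 z 0.0101 F feed 0.7 lat -0.8 z -1.8 g 0.0117
 t16.04 s -0.1480 n -0.0001 z 0.0089 F feed 0.1 lat -0.5 z -1.8 g 0.0119
 t16.29 s -0.1480 n -0.0001 z 0.0079 F feed 0.3 lat -0.7 z -2.0 g 0.0114
 t16.54 s -0.1480 n -0.0001 z 0.0069 F feed 0.2 lat 0.4 z -2.1 g 0.0115
 t16.79 s -0.1480 n -0.0001 z 0.0059 F feed -0.5 lat 0.1 z -2.1 g 0.0120
 t17.04 s -0.1480 n 0.0002 z 0.0056 F feed -0.2 lat -1.9 z 4.3 g 0.0114
 t17.14 s -0.1480 n 0.0002 z 0.0055 F feed -0.8 lat -2.8 z 4.8 g 0.0121
```

View pics/s5c.png

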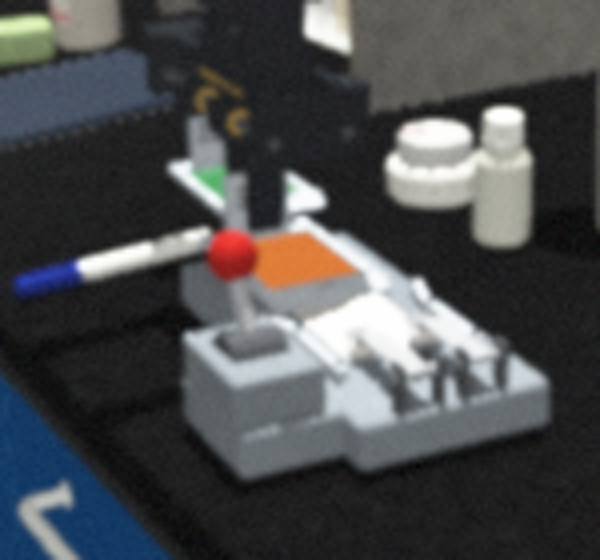

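Run:
```python
from h import *
z=.0052
for s in [-.12,-.105,-.095,-.085]:
    manip.move_linear(sp(s,z),rate=.06); q=st()
    f=np.array(q['contact_force'])
    if np.linalg.norm(f)>15: break
cap('wrist','w6');cap('side','s6')
im=load('s6')['im'][200:340,220:370];cv2.imwrite('pics/s6c.png',cv2.resize(im,None,fx=4,fy=4,interpolation=cv2.INTER_CUBIC))
```

```text
t17.81 s -0.1185 n 0.0007 z 0.0056 F feed 4.5 lat 0.5 z 4.0 g 0.0117
 t18.21 s -0.1049 n 0.0004 z 0.0056 F feed 1.0 lat -0.6 z 6.0 g 0.0116
 t18.52 s -0.0951 n 0.0004 z 0.0056 F feed 0.4 lat -0.8 z 5.5 g 0.0117
 t18.84 s -0.0851 n 0.0004 z 0.0056 F feed -0.1 lat -1.1 z 6.8 g 0.0118
```

View pics/s6c.png

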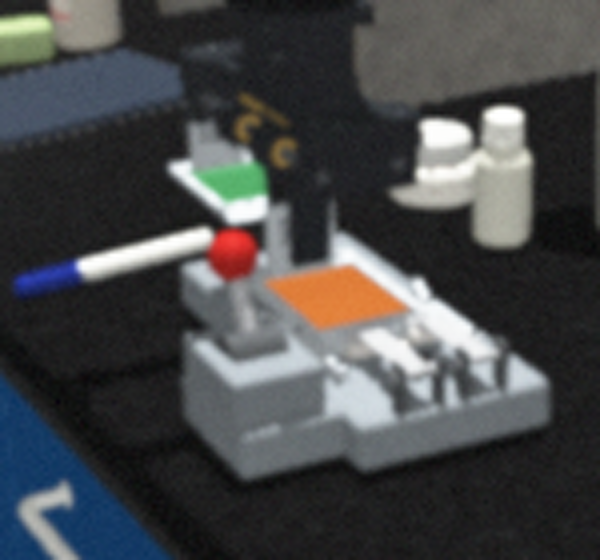

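View pics/w6.png

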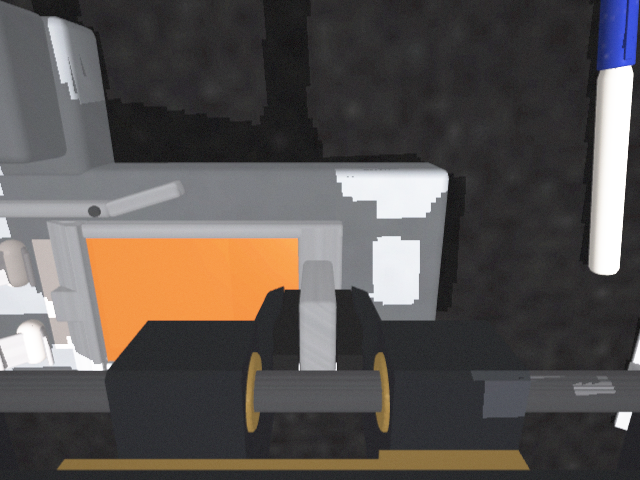

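Run:
```python
from h import *
z=.0052
s=-.085
while s<-.036:
    s+=.003 if s<-.062 else .0015
    manip.move_linear(sp(s,z),rate=.04); q=st('cmd %.4f'%s)
    f=np.array(q['contact_force']); F=-(f[:2]@TT)
    if F>14 and s>-.06 or F>22 or abs(f[:2]@N)>15 or abs(f[2])>25: break
cap('wrist','w7')
```

```text
cmd -0.0820 t19.19 s -0.0826 n 0.0004 z 0.0056 F feed -2.3 lat -0.5 z 6.7 g 0.0117
cmd -0.0790 t19.44 s -0.0798 n 0.0004 z 0.0056 F feed -2.9 lat -0.4 z 7.0 g 0.0115
cmd -0.0760 t19.69 s -0.0768 n 0.0003 z 0.0056 F feed -3.5 lat -0.2 z 6.3 g 0.0114
cmd -0.0730 t19.94 s -0.0738 n 0.0003 z 0.0056 F feed -4.0 lat -0.7 z 7.0 g 0.0118
cmd -0.0700 t20.19 s -0.0725 n 0.0002 z 0.0056 F feed -10.3 lat -0.2 z 7.5 g 0.0114
cmd -0.0670 t20.44 s -0.0706 n 0.0002 z 0.0056 F feed -13.1 lat -0.3 z 8.3 g 0.0118
cmd -0.0640 t20.69 s -0.0682 n 0.0001 z 0.0056 F feed -16.4 lat -0.4 z 9.8 g 0.0115
cmd -0.0610 t20.94 s -0.0657 n 0.0000 z 0.0056 F feed -17.4 lat -0.2 z 9.8 g 0.0117
cmd -0.0595 t21.19 s -0.0649 n -0.0000 z 0.0056 F feed -21.1 lat 0.4 z 10.1 g 0.0113
```

View pics/w7.png

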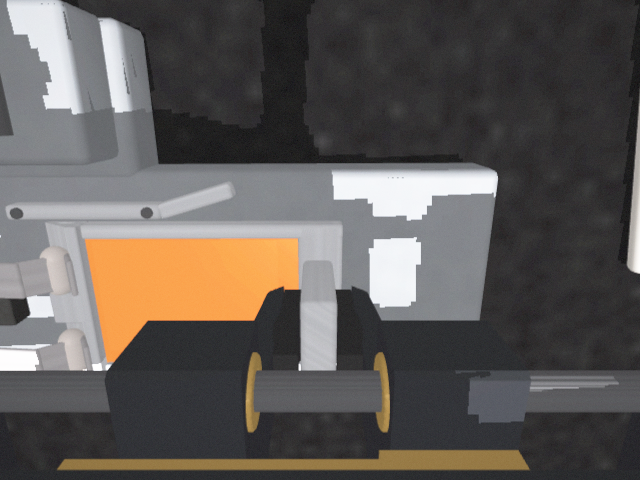

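Run:
```python
from h import *
z=.0060
s=-.0595
manip.move_linear(sp(s,z),rate=.03); st('up')
while s<-.036:
    s+=.0015
    manip.move_linear(sp(s,z),rate=.04); q=st('cmd %.4f'%s)
    f=np.array(q['contact_force']); F=-(f[:2]@TT)
    if F>24 or abs(f[:2]@N)>15 or abs(f[2])>25: break
cap('wrist','w8')
```

```text
up t21.49 s -0.0644 n -0.0006 z 0.0056 F feed -18.4 lat 0.7 z 6.6 g 0.0115
cmd -0.0580 t21.74 s -0.0613 n -0.0006 z 0.0056 F feed -10.2 lat 0.2 z 4.3 g 0.0114
cmd -0.0565 t21.99 s -0.0594 n -0.0006 z 0.0056 F feed -10.6 lat -0.0 z 5.6 g 0.0116
cmd -0.0550 t22.24 s -0.0578 n -0.0006 z 0.0056 F feed -11.3 lat 0.1 z 4.4 g 0.0113
cmd -0.0535 t22.49 s -0.0558 n -0.0007 z 0.0056 F feed -7.3 lat 0.2 z 4.4 g 0.0112
cmd -0.0520 t22.74 s -0.0526 n -0.0006 z 0.0056 F feed -1.0 lat -0.2 z 2.2 g 0.0117
cmd -0.0505 t22.99 s -0.0512 n -0.0005 z 0.0056 F feed -5.5 lat -0.5 z 2.5 g 0.0118
cmd -0.0490 t23.24 s -0.0501 n -0.0006 z 0.0056 F feed -6.7 lat 0.4 z 2.4 g 0.0118
cmd -0.0475 t23.49 s -0.0488 n -0.0006 z 0.0056 F feed -7.1 lat 0.2 z 3.2 g 0.0114
cmd -0.0460 t23.74 s -0.0488 n -0.0006 z 0.0056 F feed -13.1 lat -0.0 z 3.6 g 0.0117
cmd -0.0445 t23.99 s -0.0489 n -0.0006 z 0.0056 F feed -19.1 lat 0.9 z 4.0 g 0.0117
cmd -0.0430 t24.24 s -0.0489 n -0.0006 z 0.0056 F feed -24.6 lat 0.8 z 5.0 g 0.0117
```

View pics/w8.png

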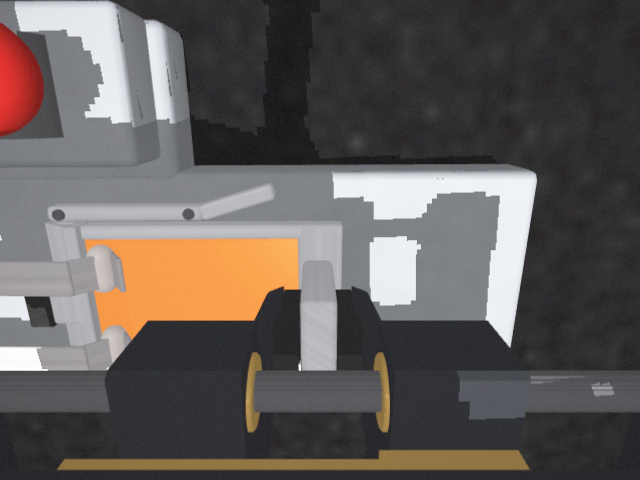

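Run:
```python
from h import *
manip.move_linear(sp(-.0485,.006),rate=.05); st('relax')
manip.set_gripper(.036); st('open')
manip.move_linear(sp(-.0485,.075),rate=.1); st('up')
cap('top','t9');cap('side','s9');cap('wrist','w9')
im=load('s9')['im'][200:340,220:370];cv2.imwrite('pics/s9c.png',cv2.resize(im,None,fx=4,fy=4,interpolation=cv2.INTER_CUBIC))
for s in (-.04,.045): print(inverse_kinematics(sp(s,.0515,-.085),OS))
```

```text
relax t24.55 s -0.0498 n -0.0004 z 0.0056 F feed -7.3 lat 0.1 z 2.6 g 0.0116
open t25.08 s -0.0482 n -0.0000 z 0.0060 F feed 0.1 lat 0.6 z 0.6 g 0.0357
up t25.93 s -0.0486 n -0.0005 z 0.0745 F feed 0.2 lat -0.2 z 0.2 g 0.0361
[-3.51124969e-01 -2.68535973e-02  2.22772964e+00 -4.44089210e-16
  9.40716608e-01 -1.86592130e+00]
[-5.24094959e-01  2.67798968e-02  2.17409836e+00 -4.44089210e-16
  9.40714392e-01 -2.03889129e+00]
```

View pics/s9c.png

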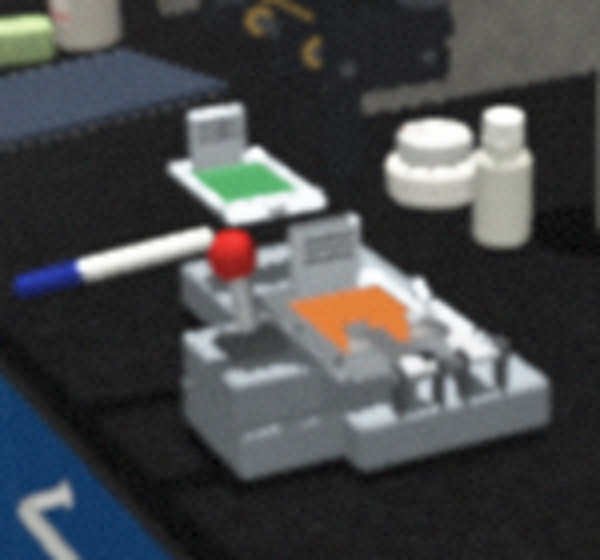

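View pics/w9.png

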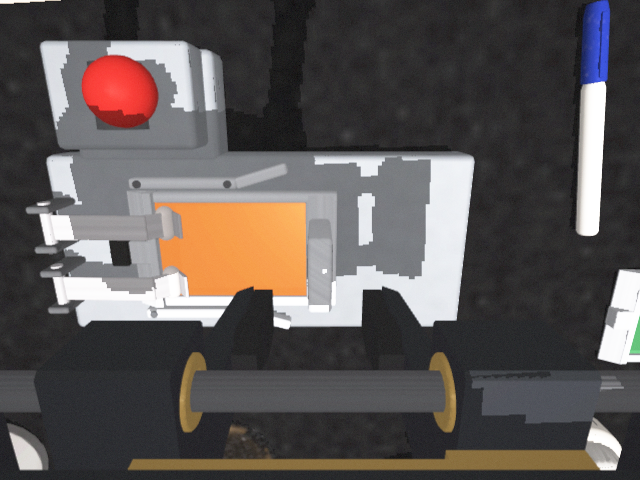

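Run:
```python
from h import *
d=load('w9')
im=d['im'][140:330,30:350];cv2.imwrite('pics/w9c.png',cv2.resize(im,None,fx=2.5,fy=2.5,interpolation=cv2.INTER_CUBIC))
f=lambda u,v,h:px(d,u,v,h=h)
def so(p): return 's %.4f n %.4f z %.4f'%(p[:2]@TT-T0,p[:2]@N-N0,p[2])
ax=lambda p,q:np.arctan2(-(q-p)[0],-(q-p)[1])
for u,v,h in [(137,184,.038),(227,184,.038),(336,192,.037),(128,192,.037)]: print(so(f(u,v,h)))
for u,v in [(318,222),(318,290),(175,222),(182,286),(165,225),(140,200)]: print(u,v,so(px(d,u,v)))
```

```text
s 0.0499 n -0.0397 z 0.0380
s 0.0004 n -0.0397 z 0.0380
s -0.0596 n -0.0350 z 0.0370
s 0.0559 n -0.0351 z 0.0370
318 222 s -0.0496 n -0.0198 z 0.0442
318 290 s -0.0495 n 0.0074 z 0.0736
175 222 s 0.0296 n -0.0193 z 0.0426
182 286 s 0.0296 n 0.0193 z 0.0425
165 225 s 0.0358 n -0.0173 z 0.0413
140 200 s 0.0494 n -0.0307 z 0.0379
```

View pics/w9c.png

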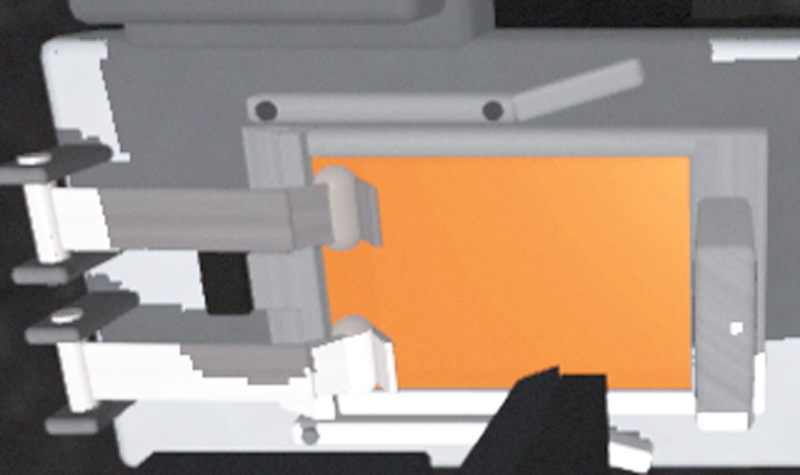

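Run:
```python
from h import *
d=load('w9')
p=px(d,120,91,h=.0957);print('ball s %.4f n %.4f'%(p[:2]@TT-T0,p[:2]@N-N0))
p=px(d,120,91);print('ball top s %.4f n %.4f z %.4f'%(p[:2]@TT-T0,p[:2]@N-N0,p[2]))
manip.set_gripper(0.0,force=20)
manip.move_pose(sp(-.045,.085,-.085),OS); st()
manip.move_linear(sp(-.045,.0515,-.085),rate=.08); st()
cap('side','s10')
im=load('s10')['im'][160:340,200:370];cv2.imwrite('pics/s10c.png',cv2.resize(im,None,fx=3.3,fy=3.3,interpolation=cv2.INTER_CUBIC))
```

```text
ball s 0.0253 n -0.0850
ball top s 0.0196 n -0.0844 z 0.1080
 t27.16 s -0.0449 n -0.0854 z 0.0853 F feed 0.0 lat 0.4 z 0.4 g 0.0007
 t27.73 s -0.0451 n -0.0849 z 0.0511 F feed 0.2 lat 0.8 z -0.1 g 0.0006
```

View pics/s10c.png

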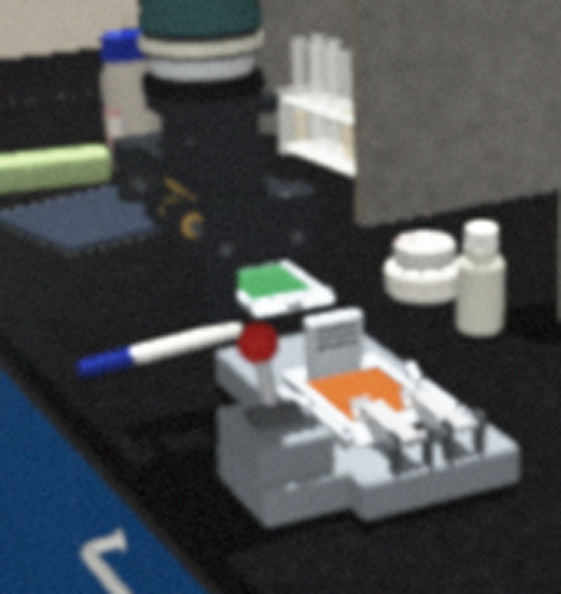

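Slide home and clips down; the shut fingers now hang behind the ball (258,342 in the crop). Now push the lever over.

Run:
```python
from h import *
manip.move_linear(sp(-.012,.0515,-.085),rate=.1); st()
s=-.012
while s<.05:
    s+=.008 if s<.025 else .002
    manip.move_linear(sp(s,.0515,-.085),rate=.06); q=st('cmd %.3f'%s)
    f=np.array(q['contact_force'])
    if -(f[:2]@TT)>12 or np.linalg.norm(f)>20: break
```

```text
t28.26 s -0.0117 n -0.0849 z 0.0518 F feed -0.2 lat -0.0 z -0.6 g 0.0003
cmd -0.004 t28.54 s -0.0039 n -0.0850 z 0.0515 F feed -0.2 lat 0.3 z -0.0 g 0.0006
cmd 0.004 t28.82 s 0.0043 n -0.0849 z 0.0516 F feed -1.3 lat -0.1 z 0.8 g 0.0005
cmd 0.012 t29.11 s 0.0126 n -0.0850 z 0.0514 F feed -0.2 lat -0.2 z -0.1 g 0.0004
cmd 0.020 t29.39 s 0.0206 n -0.0851 z 0.0514 F feed 0.4 lat -0.2 z -0.0 g 0.0004
cmd 0.028 t29.68 s 0.0285 n -0.0850 z 0.0515 F feed 0.0 lat 0.5 z 0.0 g 0.0003
cmd 0.030 t29.93 s 0.0301 n -0.0850 z 0.0515 F feed 0.2 lat -0.4 z 0.7 g 0.0007
cmd 0.032 t30.18 s 0.0321 n -0.0850 z 0.0515 F feed -1.4 lat -0.0 z -0.7 g 0.0009
cmd 0.034 t30.43 s 0.0341 n -0.0850 z 0.0515 F feed -0.2 lat 0.4 z -0.3 g 0.0005
cmd 0.036 t30.68 s 0.0361 n -0.0851 z 0.0514 F feed -0.5 lat 0.4 z 0.2 g 0.0006
cmd 0.038 t30.93 s 0.0381 n -0.0851 z 0.0515 F feed -0.8 lat -0.5 z 0.5 g 0.0000
cmd 0.040 t31.18 s 0.0401 n -0.0851 z 0.0515 F feed 0.0 lat -0.8 z 0.2 g 0.0007
cmd 0.042 t31.43 s 0.0422 n -0.0850 z 0.0515 F feed -1.2 lat 0.0 z -0.6 g -0.0000
cmd 0.044 t31.68 s 0.0434 n -0.0851 z 0.0514 F feed -4.4 lat 0.5 z 0.1 g 0.0004
cmd 0.046 t31.93 s 0.0436 n -0.0852 z 0.0513 F feed -10.9 lat 1.1 z 1.7 g 0.0007
cmd 0.048 t32.17 s 0.0436 n -0.0852 z 0.0513 F feed -18.4 lat 1.6 z 5.2 g 0.0001
```

Run:
```python
from h import *
manip.move_linear(sp(.01,.0515,-.085),rate=.1)
manip.move_linear(sp(-.01,.12,-.085),rate=.15); st()
cap('wrist','w11');cap('side','s11')
manip.move_linear(sp(-.12,.16,-.03),rate=.2); st()
cap('wrist','w12'); cap('top','t12'); manip.dwell(.2); st()
im=load('s11')['im'][160:340,200:370];cv2.imwrite('pics/s11c.png',cv2.resize(im,None,fx=3.3,fy=3.3,interpolation=cv2.INTER_CUBIC))
im=load('t12')['im'][130:315,190:380];cv2.imwrite('pics/t12c.png',cv2.resize(im,None,fx=3.2,fy=3.2,interpolation=cv2.INTER_CUBIC))
```

```text
t33.33 s -0.0097 n -0.0852 z 0.1197 F feed -0.2 lat -1.8 z -0.2 g 0.0005
 t34.23 s -0.1197 n -0.0308 z 0.1591 F feed 0.1 lat -0.4 z -0.5 g 0.0003
 t34.53 s -0.1193 n -0.0305 z 0.1597 F feed -0.1 lat 0.3 z -0.1 g 0.0005
```

View pics/w11.png

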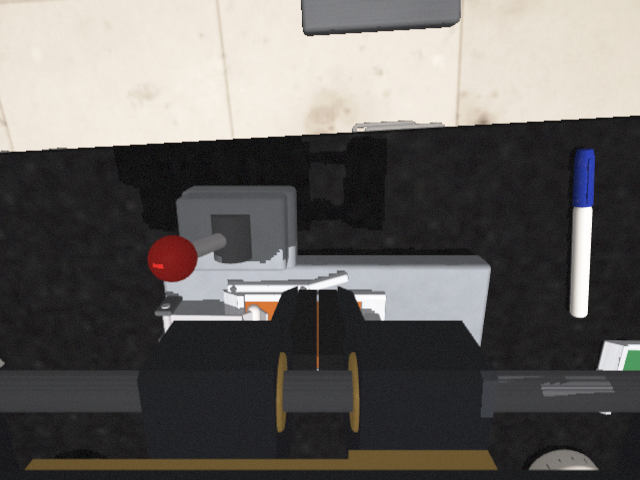

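View pics/s11c.png

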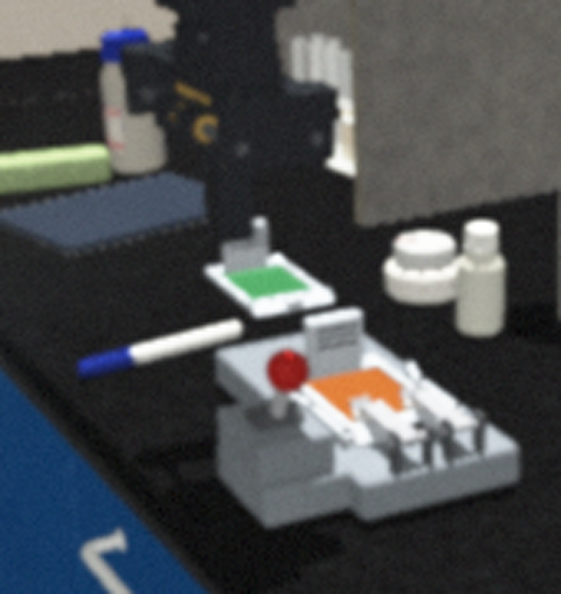

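View pics/w12.png

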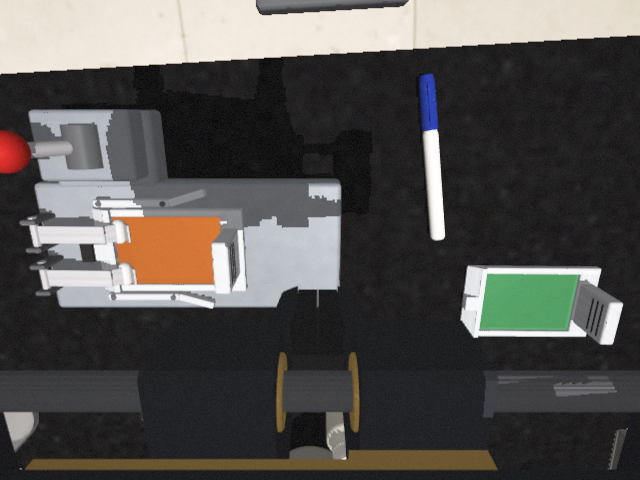

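View pics/t12c.png

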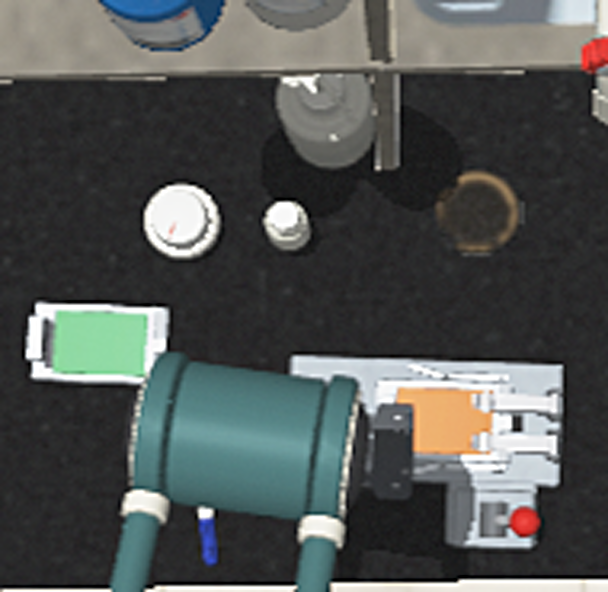

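Run:
```python
from h import *
d=load('t12');p=px(d,190+524/3.2-.3,130+521/3.2-.3,h=.0957);print('ball s %.4f n %.4f'%(p[:2]@TT-T0,p[:2]@N-N0))
d=load('t3');p=px(d,190+618/4.2-.4,215+325/4.2-.4,h=.0957);print('ball0 s %.4f'%(p[:2]@TT-T0))
d=load('w12')
for u,v,h in [(173,203,.038),(98,203,.038),(245,209,.037)]:
    p=px(d,u,v,h=h);print('s %.4f n %.4f'%(p[:2]@TT-T0,p[:2]@N-N0))
for u,v in [(125,232),(131,275),(230,285)]:
    p=px(d,u,v);print('s %.4f n %.4f z %.4f'%(p[:2]@TT-T0,p[:2]@N-N0,p[2]))
im=d['im'][180:320,20:260];cv2.imwrite('pics/w12c.png',cv2.resize(im,None,fx=3.3,fy=3.3,interpolation=cv2.INTER_CUBIC))
```

```text
ball s 0.0737 n -0.0841
ball0 s 0.0282
s -0.0082 n -0.0401
s 0.0500 n -0.0401
s -0.0636 n -0.0351
s 0.0312 n -0.0173 z 0.0403
s 0.0312 n 0.0189 z 0.0410
s -0.0561 n 0.0137 z 0.0721
```

View pics/w12c.png

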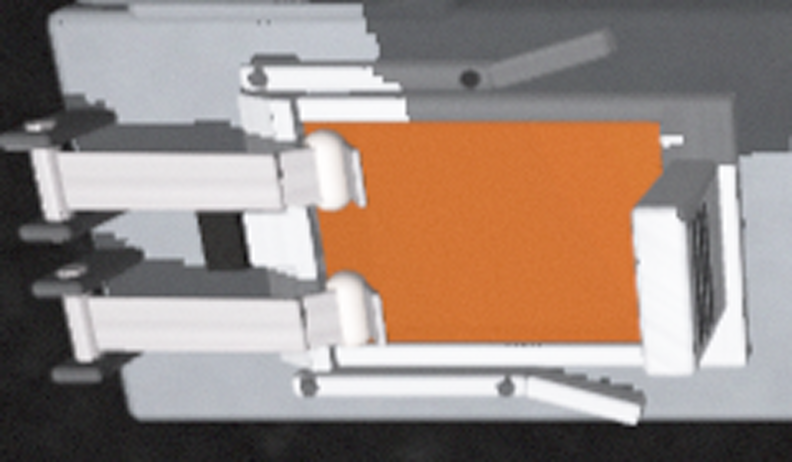

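Run:
```python
from h import *
for n in ['top0','t3','t9','t12','w9','w11','s9','s11']:
    try:d=load(n)
    except Exception: continue
    im=d['im'].astype(int);m=(im[...,2]>100)&(im[...,1]<60)&(im[...,0]<60)
    m=m.astype(np.uint8)
    k,l,stt,c=cv2.connectedComponentsWithStats(m)
    for i in range(1,k):
        p=px(d,*c[i],h=.0957);s,nn=p[:2]@TT-T0,p[:2]@N-N0
        if stt[i,4]>30 and abs(nn+.085)<.03 and abs(s)<.15: print(n,c[i],stt[i,4],'s %.4f n %.4f'%(s,nn))
```

```text
top0 [337.09433962 292.26415094] 53 s 0.0292 n -0.0850
t3 [337.09433962 292.26415094] 53 s 0.0292 n -0.0850
t9 [337.03703704 292.07407407] 54 s 0.0290 n -0.0845
t12 [353.67857143 292.91071429] 56 s 0.0743 n -0.0852
w9 [125.23333333  92.81282051] 2340 s 0.0234 n -0.0843
w11 [171.83766609 258.35817447] 1731 s 0.0698 n -0.0849
s9 [277.60377358 263.12264151] 106 s 0.0184 n -0.0828
s11 [286.84848485 272.02020202] 99 s 0.0705 n -0.0850
```

Run:
```python
from h import *
st(); order.close_job()
```

```text
t34.53 s -0.1193 n -0.0305 z 0.1597 F feed -0.1 lat 0.3 z -0.1 g 0.0005
the job is handed in; nothing more can be done
```

I loaded the amber slide onto the stage and swung the lamp lever over. The job is handed in at 34.5 s of the 53 s allowed; no verdict was reported.

**First grasp missed.** The reported tool point lies about 37 mm beyond the real fingertips. I measured this in the side camera's depth picture. I lowered the tool by that much, and the second grasp held the tab at about 11.8 mm.

**Loading.** I laid the slide at the open end and pushed it in. The clips rode up at about 10 to 21 N and then let go. Part of that force came from pressing the slide down too hard, so I eased off. The force then rose to about 25 N at the end stop, with no further movement. After release, the close-up showed the slide within about 1 mm of home and both clip noses behind the rim, on the glass.

**Lever.** The closed fingers pushed the ball until it hit its stop at about 18 N. The wrist and side pictures then put the ball at stage x of about 70 mm, where 69 mm is fully over.

**Last checks:**
- **Slide and clips:** in the last close-up the clips were still down on the glass.
- **Robot:** it was clear of everything at hand-in.
- **Green slide and glassware:** the green slide and the glassware near the stage looked unmoved. I did not measure any of it, and the other glassware was not in the closing crops.

**Measurements that disagreed:**
- **Ball position:** the top camera read the ball about 5 mm further along the feed than the other views. It showed a total travel of 45 mm against the expected 48 mm, which still puts the lever above 0.88 by my estimate.
- **Tab and pin positions:** the last wrist picture was taken before the arm had settled, and it put the tab and one guide pin 4 to 8 mm further back. The other pin and the clip noses agreed with the earlier picture, so I relied on that one.

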